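# Hang a bin bracket on a slotted upright

### The job

Hang the loose steel bin bracket on the upright that has two tall narrow slots one above the other (the one without a cap): press its two hook tabs straight into the slots, finding them gently by feel, then push the bracket down past the stiff keeper until it is fully home, and let go. Never force it: a push of 20 N is plenty, and the bracket must never bear on an upright with more than 60 N; leave the other things on the bench where they are.

Things in the scene. Friction and masses are not known exactly. Their poses are not given: they have to be found in the camera images.
- bracket: Loose steel bin bracket, 0.2-0.34 kg, standing on its beam. Origin: bottom middle of the back plate's rear face; x out of that face (the way the tabs point), z up. Back plate 5 thick, 28 wide (y), 82 tall. Beam 22 wide, 30 tall (z 0-30), x -140 to -5, with a 14 mm high end stop at its free end. A thin diagonal brace between beam and flange, x above -55.
- bracket_grip (a point): Good place to grip the bracket: in the beam, 70 mm in front of the rear face and 22 mm above the beam's underside (bracket frame x -70, z 22 mm); fingers close along y on the 22 mm width.
- bracket_flange (a point): Middle of the flat press flange's top face on the back plate (bracket frame x -17, z 82 mm; flange x -30 to 0, 28 mm wide). Press down here, close to the upright: pushing far out on the beam makes the hooks bind. Because the hooks lever, the contact forces on the upright are up to about twice the push.
- bracket_tab (a point): Lower hook tab, middle of its end face (bracket frame x 13, z 10.5 mm); the upper tab is the same, 44 mm higher. Tabs are 6 mm wide (y) and stick 13 mm out of the rear face. Neck 8 mm tall, its underside at z 12 (upper: 56); from x 6 to 13 a hook reaches 11 mm below the neck's underside, so a tab's tip is 19 mm tall.
- upright: Aluminium post to use, 52 mm wide, 205 tall, fixed by a 130 mm square foot plate 8 thick. Origin on the bench under the middle of its front face; x points into the post (a hung bracket's x lies along it), face at x = 0, z up. On the face a 4 mm steel strip with two slots on y = 0, each 11 mm wide, 24 tall, 44 apart; hollow behind. Its top is open, and its rear too.
- upright_home (a point): On the upright's face at z = 90 mm: NOMINAL place of a home bracket's origin (necks on the slots' lower edges, rear face flush). Nominal slots z 102-126 and 146-170. The strip is screwed on through long holes: slots, keeper and true home sit up to 9 mm higher or lower, not measured: feel for them. Tabs enter only with the bracket 11 to 16 mm above true home.
- keeper (a joint): Stiff friction slide (about 9 N, no spring, stays where pushed) hidden behind the strip under the lower slot. 0 at the start, grows (m) as the lower hook pushes it down. The hook meets it 6 mm above home; the bracket's weight alone does not move it. About 0.006 when the bracket is fully home.
- plain_upright: A second post of the same size, with a black cap on top, that does not fit: its strip has two wide low slots (30 mm wide, 10 tall) 74 mm apart. Either post may be the left or the right one. Origin and axes as for the upright. Leave alone.
- bottle: Bystander: white plastic squeeze bottle, 60 mm across, 170 mm tall; origin under its centre
- collar: Bystander: machined steel ring lying flat, 84 mm across, 22 mm high; origin under its centre
- driver: Bystander: screwdriver lying on the bench; origin near its middle
- spanner: Bystander: steel spanner lying on the bench; origin near its middle
- housing: Bystander: aluminium gearbox housing, 130 x 90 x 70 mm; origin under its centre
- tray: Bystander: shallow steel parts tray, 160 x 120 x 30 mm; origin under its centre
- tape: Bystander: pocket tape measure, 60 x 35 x 55 mm; origin under its centre
Not all that is in view belongs to the job. What is shaped like the bracket but orange, purple or yellow is not meant.

How it is judged:
By the outcome, as a careful person would: the job done as asked, in the order asked, and still so for the second after the job is handed in, with the robot touching nothing.
It also fails if it takes over 58 s, if anything falls off the work surface, if the arm or the gripper's body presses on something with over 40 N, if the wrist force passes 120 N, or if a joint passes its speed limit or range.

### The arm

A 7-joint arm with a two-finger parallel gripper is mounted at the origin on the work surface. World frame = base frame: x ahead of the robot, y to its left, z up, the work surface at z = 0. Lengths are in m, angles in rad, forces in N, time in s.
With the tool pointing down it reaches from about 0.4 to 0.85 m from the base axis. Payload 4.5 kg.
Tool frame: the origin (TCP) lies between the finger pads; the fingertips stand 11 mm ahead of it and the grasp point (between the pads) lies 8 mm behind it (r.nose_length is the distance from the TCP to the fingertips, in m); z points along the fingers, y is the line along which they close (so a half turn about z gives the same grasp; the last joint's range is limited). The gripper opens to 88 mm and grips with 3 to 60 N. Pads are 18 mm wide; open, the fingers measure 123 mm over their backs; the gripper's body (75 mm by 187 mm) begins 45 mm behind the grasp point.
Start: joints at [-1.257, 0.689, -0.195, 1.565, 0.157, 0.902, -0.215], TCP at [0.173, 0.601, 0.25] pointing down, gripper open.
Joint ranges: [-3.01, 3.01], [-0.46, 2.08], [-1.47, 1.51], [0.13, 2.56], [-1, 4.14], [0.04, 2.09], [-2.66, 2.66]. Speed limits (rad/s): [2.57, 2.57, 3.14, 3.14, 3.14, 3.14, 3.14].

### API

Orientations are given as a unit quaternion [x, y, z, w].
In Python, from plant import get_state, snapshot, camera_model, r gives the robot as it stands.
- The arm moves only by the shell command python3 -m inch 'ROWS' [FORCE]. ROWS is text: rows parted by semicolons, each of 7 numbers parted by spaces: the opening, from -1 (shut) to 1 (fully open), then the shift along the tool's x, y, z in m, then the turn, a rotation vector about the tool's x, y, z in rad. A call has 1 to 20 rows; each row shifts and turns the commanded pose from where the row before left it, along the tool's axes as they then stand; what a row does not reach is not made up. A row lasts 1/12 s, in which the tool goes at most 41.7 mm and 7.16 degrees, less where a joint would pass 70% of its speed; a pose out of reach is approached as far as the arm can. A call is refused whole if a number of a shift passes 0.0417 or a number of a turn 0.125, either way. A call with a gripper value outside its range is refused whole. The fingers move at their own pace and stop on an object; FORCE is the grip in N (left out, the last holds). Time passes only in rows, so rows that do not move let the fingers close. It gives the time, the measured TCP pose, the force, the opening and the grip force at its end, in the units of the state.
- get_state(): the state, without advancing time (a new reading comes with each control period).
- snapshot(name): name is "scene" or "side" or "wrist"; returns (picture, depth): 400x640x3 uint8, red, green, blue; 400x640 float32, m along the optical axis (not along the pixel's ray), 0 where there is no reading.
- camera_model(name): a dict with "intrinsics" (3x3 intrinsics, pixels), "dist" ([k1, k2, p1, p2, k3] as OpenCV has them; the pictures are not rectified), "view" (4x4, takes a point from world to camera coordinates). Camera axes: x right, y down, z forward; pixel columns grow to the right and rows downward; lengths in m; the calibration is good to about 2 mm. A picture is of the moment at which its call begins: read the wrist's pose just before it. camera_model takes no time and is no camera call; for the wrist camera it gives the pose at the moment of the call.
- r.finish_job(): hands the job in; it is judged then, once.
The state is a dict: "clock": time; "q": joint angles; "qd": joint speeds; "joint_torque": joint torques, N m; "tool_pos": TCP position; "eef_rot": TCP orientation; "contact_force": force on the tool from outside, world axes, zero at the start; "moment": the same for the moment, N m; "opening": opening from 0.0 (shut) to 1.0 (fully open); "finger_force": force on a finger pad.
Only numpy, scipy, OpenCV 4.12 (cv2) and the standard library are available. Lean on these libraries where they do the work, as an engineer would, in place of code of your own. Each camera call takes 0.05 s, during which the arm holds its last target. There are 200 camera calls.

## Working session

There is one attempt and no reset: what is moved stays moved. The work goes in short steps, Python scripts to look and compute and a shell command to move; the robot and the scene stay as the last step left them, time stands still between calls to the robot, and variables do not carry over. Pictures are saved under pics/ and viewed, at most 10 in all, crops included, and the job is handed in when it is done.

```bash
ls; mkdir -p pics
python3 - <<'E'
from plant import get_state,snapshot,camera_model
import cv2,numpy as np
for n in("scene","side"):
    p,d=snapshot(n); cv2.imwrite(f"pics/{n}0.png",p[:,:,::-1]); np.savez(f"{n}0.npz",p=p,d=d,**{k:np.array(v) for k,v in camera_model(n).items()})
s=get_state();print(s)
E
```

```text
pics
{'clock': 0.1, 'q': array([-1.25720754,  0.68990291, -0.19452781,  1.56623116,  0.15734269,
        0.9024741 , -0.21510434]), 'qd': array([-2.06717621e-04, -2.32021970e-03,  1.25412292e-03, -4.08986096e-03,
        7.46330428e-05, -7.76887255e-04,  1.72683156e-04]), 'joint_torque': array([-3.77470235e-03, -5.28496063e+01, -1.27154700e+00, -1.53838205e+01,
       -5.25198563e-02,  2.01259187e-03,  6.25368625e-05]), 'tool_pos': array([0.17249193, 0.60016693, 0.24899103]), 'eef_rot': array([ 1.39387338e-01,  9.90237605e-01, -8.08873020e-04, -4.20536372e-05]), 'contact_force': array([ 0.90140558,  0.9187128 , -0.18004501]), 'moment': array([-0.02202238,  0.03966096,  0.00258719]), 'finger_force': 0.0, 'opening': 0.9995086063110951}
```

View pics/scene0.png

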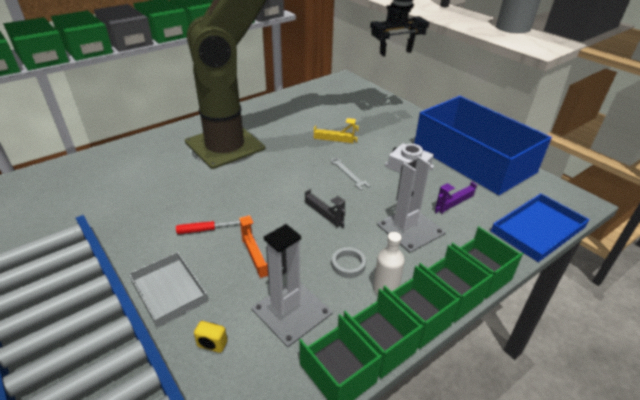

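View pics/side0.png

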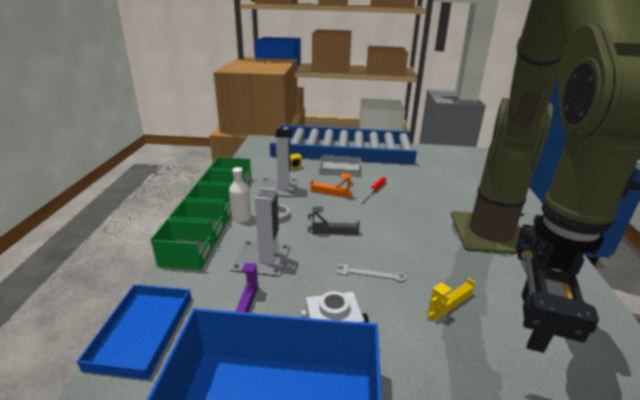

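Scene view: the dark grey bracket is at (325,207). Lookalikes are orange at (255,250), purple at (455,197) and yellow at (335,133). I choose the grey one. The posts are black-capped at (284,270) and uncapped at (411,195), so the uncapped one is the target. The housing stands behind it at (410,155). Side view: bracket at (335,225), target post at (268,230).

```bash
cat > h.py <<'E'
import numpy as np,cv2
def cloud(d,K,dist,V):
    h,w=d.shape; u,v=np.meshgrid(np.arange(w),np.arange(h))
    n=cv2.undistortPoints(np.stack([u,v],-1).reshape(-1,1,2).astype(float),np.array(K),np.array(dist)).reshape(h,w,2)
    P=np.dstack([n*d[...,None],d]); V=np.array(V)
    W=(P-V[:3,3])@V[:3,:3]; W[d<=0]=np.nan
    return W
def load(n):
    z=np.load(n+"0.npz"); return z["p"],cloud(z["d"],z["intrinsics"],z["dist"],z["view"])
E
python3 - <<'E'
from h import *
np.set_printoptions(precision=4,suppress=True)
for n,boxes in (("scene",dict(br=(298,180,352,232),up=(370,135,450,255),plain=(250,220,335,345))),("side",dict(br=(300,200,365,242),up=(230,180,300,280)))):
    p,W=load(n)
    z=np.load(n+"0.npz");V=z["view"];print(n,"cam",-V[:3,:3].T@V[:3,3])
    for k,(a,b,c,d) in boxes.items():
        w=W[b:d,a:c].reshape(-1,3); 
        m=(w[:,2]>.012)
        if k=="br": m&=w[:,2]<.1
        else: m=(w[:,2]>.03)&(w[:,2]<.2)
        q=w[m]; print(k,len(q),"bench z",np.nanmedian(w[:,2]), "pct",np.nanpercentile(q,[3,50,97],axis=0))
        if k=="br":
            r=cv2.minAreaRect((q[:,:2]*1000).astype(np.float32)); print(r); print(cv2.boxPoints(r))
            h=q[q[:,2]>.05]; print("high",len(h),np.median(h,axis=0))
            l=q[(q[:,2]<.04)];print("low",np.median(l,0), cv2.fitLine(l[:,:2].astype(np.float32),2,0,.01,.01).ravel())
        else:
            print(cv2.minAreaRect((q[:,:2]*1000).astype(np.float32)),cv2.boxPoints(cv2.minAreaRect((q[:,:2]*1000).astype(np.float32))))
    if n=="scene":
        A=cv2.resize(p[175:265,290:460],None,fx=4,fy=4,interpolation=2)
    else: B=cv2.resize(p[170:290,225:375],None,fx=2,fy=2,interpolation=2)
C=np.zeros((600,680,3),np.uint8);C[:360]=A;C[360:600,:300]=B;cv2.imwrite("pics/crop1.png",C[:,:,::-1])
E
```

```text
scene cam [ 1.2288 -0.5572  0.8363]
br 674 bench z 0.0015096421429957475 pct [[0.4118 0.039  0.0137]
 [0.5149 0.0505 0.0313]
 [0.556  0.0691 0.0836]]
((483.1270446777344, 55.24609375), (155.3547821044922, 31.49188232421875), 2.726747512817383)
[[404.7885  67.2789]
 [406.2867  35.8227]
 [561.4656  43.2133]
 [559.9674  74.6695]]
high 184 [0.544  0.0566 0.0778]
low [0.4831 0.048  0.0287] [0.998  0.0639 0.4831 0.0497]
up 3158 bench z 0.006250803281771454 pct [[ 0.4183 -0.0048  0.0332]
 [ 0.642   0.2273  0.0783]
 [ 0.7891  0.5215  0.1924]]
((609.4934692382812, 278.80108642578125), (184.63665771484375, 665.3106689453125), 40.40007019042969) [[323.5888 472.2972]
 [754.7904 -34.3619]
 [895.3982  85.305 ]
 [464.1965 591.9641]]
plain 2038 bench z 0.005108144469967674 pct [[ 0.4919 -0.24    0.0309]
 [ 0.682  -0.204   0.0927]
 [ 0.819  -0.1823  0.1904]]
((642.3698120117188, -194.9871368408203), (84.2479248046875, 395.1481018066406), 79.78336334228516) [[ 440.4569 -201.3994]
 [ 829.3396 -271.487 ]
 [ 844.2827 -188.5749]
 [ 455.4    -118.4873]]
side cam [0.4515 1.0109 0.6513]
br 597 bench z 0.001425425545283647 pct [[0.4106 0.0431 0.0132]
 [0.5018 0.0605 0.0301]
 [0.5534 0.071  0.0831]]
((435.2048034667969, 2.64666748046875), (254.584716796875, 117.7317123413086), 49.062843322753906)
[[ 307.33    -54.9429]
 [ 396.2679 -132.0844]
 [ 563.0797   60.2362]
 [ 474.1417  137.3777]]
high 128 [0.5354 0.0598 0.0719]
low [0.4784 0.0609 0.0273] [0.9963 0.0861 0.4788 0.0592]
up 2218 bench z 0.008213304022392374 pct [[ 0.6241 -0.0107  0.0339]
 [ 0.6581  0.2278  0.1004]
 [ 0.7979  0.3399  0.1953]]
((735.6241455078125, 78.96026611328125), (204.23329162597656, 560.4318237304688), 5.709692001342773) [[ 606.136   347.6266]
 [ 661.8922 -210.0248]
 [ 865.1123 -189.706 ]
 [ 809.3561  367.9453]]
```

View pics/crop1.png

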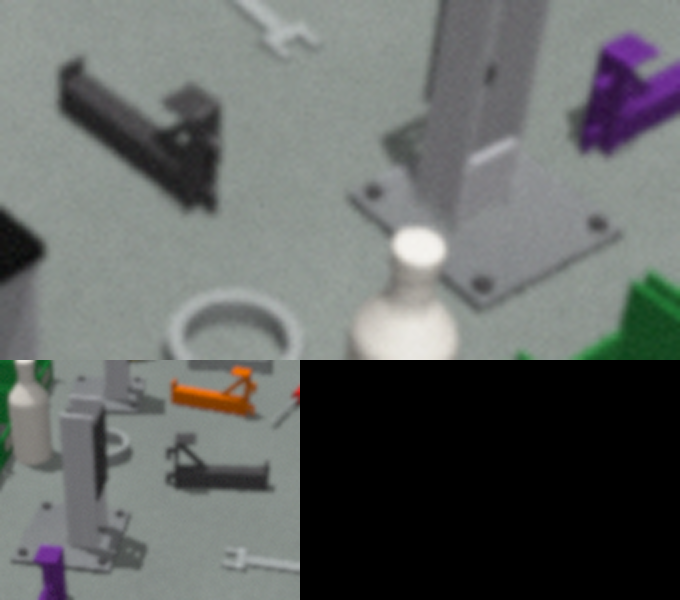

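The crop confirms the choice. The dark grey bracket stands on its beam with its tabs towards +x. The uncapped post's dark slotted strip faces the robot (-x). Next I measure the post and refine the bracket.

Run:
```python
from h import *
np.set_printoptions(precision=4,suppress=True)
for n in("scene","side"):
    p,W=load(n)
    with np.errstate(all="ignore"):
        m=(abs(W[...,0]-.66)<.09)&(abs(W[...,1]-.228)<.06)&(W[...,2]>.05)&(W[...,2]<.195)
    # top rim
    with np.errstate(all="ignore"):
        t=(abs(W[...,0]-.66)<.09)&(abs(W[...,1]-.228)<.06)&(W[...,2]>.2)&(W[...,2]<.215)
    print(n,"top",t.sum(),cv2.minAreaRect((W[t][:,:2]*1000).astype(np.float32)))
    # normals by finite difference
    gx=np.gradient(cv2.blur(np.nan_to_num(W),(3,3)),axis=1);gy=np.gradient(cv2.blur(np.nan_to_num(W),(3,3)),axis=0)
    N=np.cross(gy,gx);N/=np.linalg.norm(N,axis=2,keepdims=True)+1e-12
    for nm,c in(("-x",-N[...,0]),("+x",N[...,0]),("+y",N[...,1]),("-y",-N[...,1])):
        s=m&((c>.85)|(c>.85)); q=W[s]
        if len(q)<30: print(nm,len(q));continue
        for _ in range(3):
            l=cv2.fitLine(q[:,:2].astype(np.float32),cv2.DIST_HUBER,0,.001,.001).ravel()
            dd=abs((q[:,0]-l[2])*l[1]-(q[:,1]-l[3])*l[0]); q=q[dd<.006]
        a=(q[:,:2]-l[2:])@l[:2]
        print(nm,len(q),"dir deg",np.degrees(np.arctan2(l[1],l[0])),"ends",l[2:]+np.percentile(a,2)*l[:2],l[2:]+np.percentile(a,98)*l[:2],"std",dd.std())
    # bracket beam sides/top z.02-.035
    with np.errstate(all="ignore"):
        b=(W[...,0]>.40)&(W[...,0]<.58)&(abs(W[...,1]-.056)<.035)&(W[...,2]>.008)
    q=W[b&(W[...,2]>.026)&(W[...,2]<.034)&(N[...,2]>.9)];print("beam top",len(q),cv2.minAreaRect((q[:,:2]*1000).astype(np.float32)) if len(q)>4 else "")
    q=W[b&(W[...,2]>.07)];print("flange",len(q),q.mean(0),cv2.minAreaRect((q[:,:2]*1000).astype(np.float32)))
```

```text
scene top 75 ((647.1470947265625, 204.63516235351562), (56.31177520751953, 39.88922119140625), 85.55680847167969)
-x 0
+x 130 dir deg -58.770714 ends [0.6337 0.2303] [0.6661 0.1768] std 0.001005559344033342
+y 19
-y 303 dir deg 85.559166 ends [0.6465 0.1773] [0.6506 0.2298] std 0.0017246423811568302
beam top 78 ((471.8945617675781, 52.65397644042969), (113.82013702392578, 16.470657348632812), 2.6220343112945557)
flange 110 [0.5358 0.0568 0.081 ] ((532.4141235351562, 57.18707275390625), (33.49759292602539, 30.176538467407227), 1.6826939582824707)
side top 85 ((648.3877563476562, 204.31446838378906), (55.87311935424805, 38.54316711425781), 88.42208862304688)
-x 227 dir deg 86.985504 ends [0.6234 0.1821] [0.6261 0.2327] std 0.0013053578446237668
+x 94 dir deg 84.72541 ends [0.6629 0.1806] [0.6676 0.2321] std 0.0008749924611685534
+y 598 dir deg -2.578867 ends [0.63   0.2307] [0.6642 0.2292] std 0.0008220538415125336
-y 26
beam top 107 ((479.25860595703125, 52.682594299316406), (124.7513198852539, 21.18977165222168), 6.300339698791504)
flange 65 [0.5324 0.0591 0.0816] ((531.8839111328125, 56.64264678955078), (26.52313232421875, 33.163612365722656), 5.9872565269470215)
```

```bash
python3 -m inch '1 0 0 0 0 0 -0.117;1 0 0 0 0 0 -0.117;1 0 0 0 0 0 -0.117;1 -.0168 -.0354 -.002 0 0 0;1 -.0168 -.0354 -.002 0 0 0;1 -.0168 -.0354 -.002 0 0 0;1 -.0168 -.0354 -.002 0 0 0;1 -.0168 -.0354 -.002 0 0 0;1 -.0168 -.0354 -.002 0 0 0;1 -.0168 -.0354 -.002 0 0 0;1 -.0168 -.0354 -.002 0 0 0;1 -.0168 -.0354 -.002 0 0 0;1 -.0168 -.0354 -.002 0 0 0;1 -.0168 -.0354 -.002 0 0 0;1 -.0168 -.0354 -.002 0 0 0;1 -.0168 -.0354 -.002 0 0 0;1 -.0168 -.0354 -.002 0 0 0;1 -.0168 -.0354 -.002 0 0 0;1 -.0168 -.0354 -.002 0 0 0' 20
cat >> h.py <<'E'
def wrist(name):
    from plant import get_state,snapshot,camera_model
    s=get_state();c=camera_model("wrist");p,d=snapshot("wrist")
    np.savez(name+"0.npz",p=p,d=d,**{k:np.array(v) for k,v in c.items()});cv2.imwrite(f"pics/{name}.png",p[:,:,::-1])
    return s,c,p,cloud(d,c["intrinsics"],c["dist"],c["view"])
E
python3 - <<'E'
from h import *
np.set_printoptions(precision=4,suppress=True)
s,c,p,W=wrist("w1");V=np.array(c["view"]);print(s["tool_pos"],s["eef_rot"],"cam",-V[:3,:3].T@V[:3,3],V[:3,:3],s["contact_force"])
E
```

```text
clock: 1.68
tool_pos: [0.4814, 0.0528, 0.2817]
eef_rot: [-0.036, 0.999, -0.0, -0.0]
contact_force: [0.4, 1.8, -0.5]
opening: 1.002
finger_force: 0.0
[0.4814 0.0528 0.2817] [-0.0355  0.9994 -0.     -0.0002] cam [0.4115 0.0493 0.4168] [[-0.0711  0.9975 -0.0004]
 [ 0.959   0.0685  0.2752]
 [ 0.2745  0.0192 -0.9614]] [ 0.396   1.7712 -0.4797]
```

View pics/w1.png

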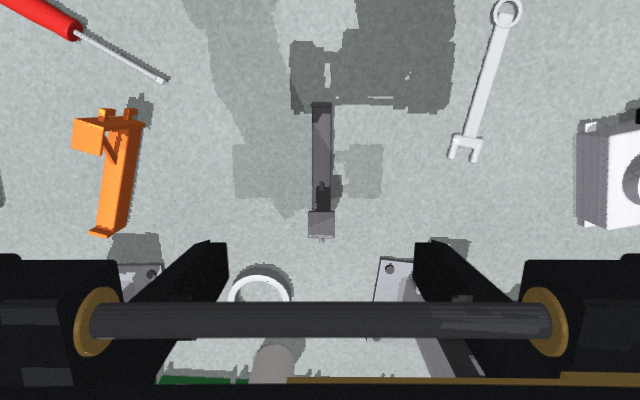

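The bracket runs down the middle, from its end stop at (321,106) to the flange at (321,224) and the tab at (322,240). It is nearly aligned with the gripper. I'll compute its pose.

Run:
```python
from h import *
np.set_printoptions(precision=4,suppress=True)
z=np.load("w10.npz");W=cloud(z["d"],z["intrinsics"],z["dist"],z["view"]);p=z["p"]
with np.errstate(all="ignore"):
    R=np.zeros(W.shape[:2],bool);R[95:250,295:350]=1
    for lo,hi,nm in((.026,.035,"beam"),(.077,.09,"flange"),(.008,.1,"all")):
        m=R&(W[...,2]>lo)&(W[...,2]<hi);q=W[m]
        v,u=np.nonzero(m);print(nm,len(q),q.mean(0),cv2.minAreaRect((q[:,:2]*1000).astype(np.float32)),"px",u.min(),u.max(),v.min(),v.max())
        if nm!="all":
            l=[]
            for x in np.arange(q[:,0].min(),q[:,0].max(),.006):
                s=q[abs(q[:,0]-x)<.003]
                if len(s)>5: l.append((x,(s[:,1].min()+s[:,1].max())/2,np.ptp(s[:,1])))
            l=np.array(l);print(l.T);a=np.polyfit(l[:,0],l[:,1],1);print("yaw",np.degrees(a[0]),"y@.478",np.polyval(a,.478))
            print("x range",np.percentile(q[:,0],[0,1,99,100]))
```

```text
beam 1869 [0.4676 0.054  0.0301] ((473.35986328125, 54.58958435058594), (120.18579864501953, 21.83269500732422), 3.839401960372925) px 312 331 107 210
[[0.4127 0.4187 0.4247 0.4307 0.4367 0.4427 0.4487 0.4547 0.4607 0.4667
  0.4727 0.4787 0.4847 0.4907 0.4967 0.5027 0.5087 0.5147 0.5207 0.5267
  0.5327]
 [0.0507 0.051  0.0514 0.0519 0.0522 0.0521 0.0526 0.053  0.0534 0.0538
  0.0542 0.0547 0.0551 0.0555 0.056  0.0564 0.0569 0.0573 0.0578 0.0581
  0.0585]
 [0.0212 0.0216 0.0216 0.0218 0.0217 0.0209 0.0208 0.0209 0.0211 0.0212
  0.0213 0.0214 0.0214 0.0215 0.0216 0.0217 0.0218 0.0219 0.022  0.0221
  0.022 ]]
yaw 3.800827514878171 y@.478 0.054765756112299495
x range [0.4127 0.4139 0.5316 0.534 ]
flange 716 [0.5318 0.0585 0.0821] ((532.185791015625, 58.57330322265625), (29.71790885925293, 27.8767032623291), 3.4812161922454834) px 308 334 211 237
[[0.5167 0.5227 0.5287 0.5347 0.5407 0.5467]
 [0.058  0.0578 0.0582 0.0587 0.0591 0.0599]
 [0.0263 0.0278 0.0278 0.028  0.0282 0.0269]]
yaw 3.742007006589391 y@.478 0.055100856470562454
x range [0.5167 0.5174 0.5469 0.5475]
all 2817 [0.4851 0.0553 0.0447] ((484.84234619140625, 54.55656814575195), (151.50350952148438, 27.787717819213867), 4.620754241943359) px 308 334 103 242
```

```bash
python3 -m inch '1 .0058 .0024 .032 0 0 0;1 0 0 .036 0 0 0;1 0 0 .036 0 0 0;1 0 0 .036 0 0 0;1 0 0 .036 0 0 0;1 0 0 .036 0 0 0;1 0 0 .028 0 0 0;1 0 0 .016 0 0 0;1 0 0 .0097 0 0 0;1 0 0 0 0 0 0;-1 0 0 0 0 0 0;-1 0 0 0 0 0 0;-1 0 0 0 0 0 0;-1 0 0 0 0 0 0;-1 0 0 0 0 0 0;-1 0 0 0 0 0 0' 40
```

```text
clock: 3.07
tool_pos: [0.4754, 0.0569, 0.0166]
eef_rot: [-0.036, 0.999, 0.0, 0.001]
contact_force: [-0.3, 0.0, 0.3]
opening: 0.572
finger_force: 0.0
```

```bash
python3 -m inch '-1 0 -.002 0 0 0 0;-1 0 0 0 0 0 0;-1 0 0 0 0 0 0;-1 0 0 0 0 0 0;-1 0 0 0 0 0 0;-1 0 0 0 0 0 0;-1 0 0 0 0 0 0;-1 0 0 0 0 0 0' 40
```

```text
clock: 3.73
tool_pos: [0.4752, 0.0546, 0.016]
eef_rot: [-0.035, 0.999, -0.0, -0.0]
contact_force: [-0.7, -1.5, 0.4]
opening: 0.245
finger_force: 40.0
```

```bash
python3 -m inch '-1 0 0 -.02 0 0 0;-1 0 0 -.037 0 0 0;-1 0 0 -.037 0 0 0;-1 0 0 -.04 0 0 0;-1 0 0 -.04 0 0 0;-1 0 0 -.04 0 0 0;-1 0 0 -.04 0 0 0;-1 0 0 -.04 0 0 0;-1 -.0317 .0113 0 0 0 0;-1 -.0317 .0113 0 0 0 0;-1 -.0317 .0113 0 0 0 0;-1 -.0317 .0113 0 0 0 0;-1 -.0317 .0113 0 0 0 0;-1 -.0317 .0113 0 0 0 0;-1 0 0 0 0 0 0;-1 0 0 0 0 0 0'
python3 - <<'E'
from h import *
np.set_printoptions(precision=4,suppress=True)
s,c,p,W=wrist("w2");print(s["tool_pos"],s["eef_rot"],s["contact_force"],s["moment"])
E
```

```text
clock: 5.07
tool_pos: [0.6599, 0.1371, 0.3078]
eef_rot: [-0.036, 0.999, 0.0, -0.002]
contact_force: [-1.0, -0.4, -3.2]
opening: 0.247
finger_force: 40.0
[0.6599 0.1371 0.3078] [-0.0363  0.9993  0.0002 -0.0016] [-0.9582 -0.3705 -3.2268] [-0.0263  0.162   0.1054]
```

View pics/w2.png

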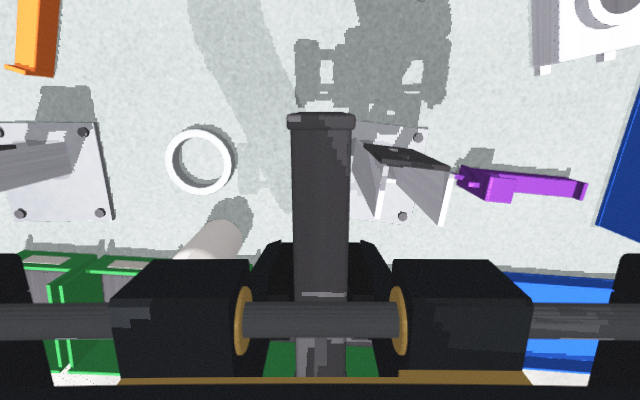

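The post top is visible at cols 362–450, rows 142–222, with the held bracket's beam beside it at cols 288–355. Measuring both from depth in this one picture gives their relative position.

Run:
```python
from h import *
np.set_printoptions(precision=4,suppress=True)
z=np.load("w20.npz");W=cloud(z["d"],z["intrinsics"],z["dist"],z["view"]);p=z["p"]
with np.errstate(all="ignore"):
    m=(W[...,2]>.2)&(W[...,2]<.212);m[:,:356]=0;m[:100]=0;m[235:]=0
    q=W[m];v,u=np.nonzero(m);print("top",len(q),u.min(),u.max(),v.min(),v.max(),np.median(q[:,2]));r=cv2.minAreaRect((q[:,:2]*1000).astype(np.float32));print(r);print(cv2.boxPoints(r))
    for y in np.arange(.175,.245,.006):
        s=q[abs(q[:,1]-y)<.003]
        if len(s): print("y %.3f front x %.4f n%d"%(y,s[:,0].min(),len(s)),end="; ")
    print()
    for x in np.arange(.62,.67,.005):
        s=q[abs(q[:,0]-x)<.0025]
        if len(s): print("x %.3f y %.4f %.4f"%(x,s[:,1].min(),s[:,1].max()),end="; ")
    print()
    # front face points
    f=(W[...,2]>.09)&(W[...,2]<.198);f[:,:356]=0;f[:100]=0;f[235:]=0
    q=W[f&(W[...,0]<.632)];print("front",len(q));l=cv2.fitLine(q[:,:2].astype(np.float32),cv2.DIST_HUBER,0,.001,.001).ravel();print(l,np.degrees(np.arctan2(l[1],l[0])))
    pl=W[(abs(W[...,2]-.008)<.003)&(abs(W[...,0]-.66)<.12)&(abs(W[...,1]-.206)<.1)]
    m=np.zeros(W.shape[:2],bool);m[100:300,284:358]=1
    b=W[m&(abs(W[...,2]-.323)<.006)];print("beam",len(b),np.median(b[:,2]));l=[]
    for x in np.arange(.595,.65,.005):
        s=b[abs(b[:,0]-x)<.0025]
        if len(s)>5:l.append((x,(s[:,1].min()+s[:,1].max())/2,np.ptp(s[:,1])))
    l=np.array(l);print(l.T);k=np.polyfit(l[:,0],l[:,1],1);print("yaw",np.degrees(k[0]))
    e=W[m&(W[...,2]>.333)&(W[...,2]<.35)];print("stop",len(e),e[:,0].min(),e[:,0].max(),np.median(e,0))
```

```text
top 803 374 454 165 226 0.2047916864306598
((649.0416259765625, 205.9454345703125), (52.36404800415039, 40.132041931152344), 87.21465301513672)
[[627.7271 180.7694]
 [667.8116 178.8192]
 [670.3562 231.1214]
 [630.2716 233.0716]]
y 0.181 front x 0.6278 n340; y 0.187 front x 0.6281 n28; y 0.229 front x 0.6303 n421; y 0.235 front x 0.6309 n14; 
x 0.630 y 0.1808 0.2322; x 0.635 y 0.1805 0.2327; x 0.640 y 0.1804 0.2326; x 0.645 y 0.1801 0.2323; x 0.650 y 0.1799 0.2321; x 0.655 y 0.1796 0.2317; x 0.660 y 0.1793 0.2316; x 0.665 y 0.1793 0.2310; x 0.670 y 0.1793 0.2308; 
front 1316
[0.0177 0.9998 0.6257 0.2025] 88.9853
beam 10206 0.3219142157051461
[[0.595  0.6    0.605  0.61   0.615  0.62   0.625  0.63   0.635  0.64
  0.645  0.65  ]
 [0.1297 0.1344 0.1346 0.1349 0.1352 0.1357 0.1361 0.1363 0.1368 0.1372
  0.1375 0.1379]
 [0.0116 0.0218 0.0218 0.0222 0.0221 0.0218 0.0221 0.0221 0.0218 0.022
  0.0222 0.0298]]
yaw 5.9595111597392
stop 1247 0.5920359379430302 0.6564333118734185 [0.5956 0.1339 0.3342]
```

Run:
```python
from h import *
np.set_printoptions(precision=4,suppress=True)
z=np.load("w20.npz");W=cloud(z["d"],z["intrinsics"],z["dist"],z["view"]);p=z["p"].astype(float).mean(2)
with np.errstate(all="ignore"):
    f=(W[...,2]>.06)&(W[...,2]<.2)&(W[...,0]<.634)&(W[...,0]>.61);f[:,:356]=0;f[:100]=0;f[235:]=0
q=W[f];g=p[f];Y=q[:,1]-.207-(-(q[:,0]-.6255)*.049)
X=q[:,0]-(.6255+(q[:,1]-.207)*.049)
for zz in np.arange(.08,.2,.006):
    o=[]
    for a,b in((-.02,-.009),(-.004,.004),(.009,.02)):
        s=(abs(q[:,2]-zz)<.003)&(Y>a)&(Y<b);o.append("%3d %5.1f %6.2f"%(s.sum(),g[s].mean() if s.any() else 0,1000*X[s].mean() if s.any() else 0))
    print("%.3f"%zz,o)
m=np.zeros(W.shape[:2],bool);m[125:290,300:345]=1
b=W[m&(abs(W[...,2]-.322)<.006)];print("beam top slope",np.degrees(np.polyfit(b[:,0],b[:,2],1)[0]))
C=cv2.resize(z["p"][120:235,340:470],None,fx=5,fy=5,interpolation=cv2.INTER_CUBIC);cv2.imwrite("pics/c2.png",C[:,:,::-1])
```

```text
0.080 ['  0   0.0   0.00', '  0   0.0   0.00', '  0   0.0   0.00']
0.086 ['  3  95.4  -0.08', '  3  98.0  -0.20', '  5  85.3  -0.09']
0.092 ['  6  58.8  -0.22', '  4  51.7  -0.14', '  4  51.5  -0.16']
0.098 ['  6  51.1  -0.20', '  4  57.5  -0.19', '  6  51.3  -0.15']
0.104 ['  5  51.7  -0.24', '  5  79.4  -0.20', '  7  51.7  -0.20']
0.110 ['  6  51.7  -0.22', ' 18 114.1   0.73', '  7  50.2  -0.20']
0.116 ['  8  51.0  -0.24', '  0   0.0   0.00', '  6  51.2  -0.17']
0.122 ['  7  51.5  -0.24', '  0   0.0   0.00', '  7  49.9  -0.20']
0.128 ['  7  50.6  -0.20', '  0   0.0   0.00', '  8  50.8  -0.21']
0.134 ['  7  50.9  -0.25', '  4  49.2  -0.18', '  8  52.4  -0.19']
0.140 [' 10  49.8  -0.24', '  4  52.8  -0.20', '  9  50.2  -0.21']
0.146 ['  9  52.4  -0.23', '  8  54.3  -0.22', '  8  53.2  -0.23']
0.152 ['  9  52.2  -0.22', ' 26  60.2   0.75', ' 10  51.3  -0.22']
0.158 ['  9  51.7  -0.25', '  0   0.0   0.00', '  9  50.4  -0.25']
0.164 [' 12  51.8  -0.22', '  0   0.0   0.00', ' 10  50.4  -0.26']
0.170 ['  9  51.9  -0.29', '  0   0.0   0.00', ' 12  50.6  -0.21']
0.176 [' 13  50.3  -0.30', '  1  54.0  -0.28', ' 11  51.3  -0.22']
0.182 [' 11  49.0  -0.28', '  9  52.6  -0.26', ' 13  51.2  -0.24']
0.188 [' 16  54.0  -0.30', ' 10  52.8  -0.32', ' 15  54.6  -0.25']
0.194 [' 87  79.6   1.49', ' 67  70.2   1.48', ' 88  78.5   1.49']
beam top slope -0.2315873850248504
```

View pics/c2.png

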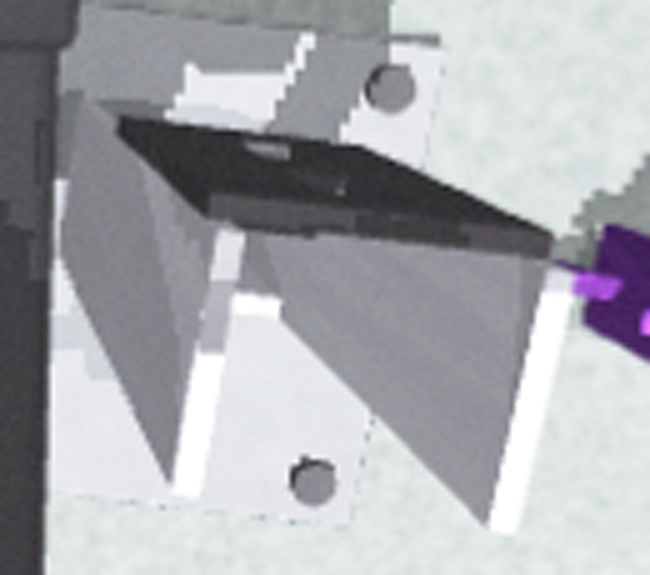

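The crop shows the strip with both slots as ledges at about (265,150) and (335,185). I'll extract their height and lateral centre from the same data.

Run:
```python
from h import *
np.set_printoptions(precision=1,suppress=True)
z=np.load("w20.npz");W=cloud(z["d"],z["intrinsics"],z["dist"],z["view"])
with np.errstate(all="ignore"):
    f=(W[...,2]>.06)&(W[...,2]<.188)&(W[...,0]<.634)&(W[...,0]>.61);f[:,:356]=0;f[:100]=0;f[235:]=0
q=W[f];Y=1e3*(q[:,1]-.207+(q[:,0]-.6255)*.049);X=1e3*(q[:,0]-(.6255+(q[:,1]-.207)*.049));Z=q[:,2]*1e3
c=abs(Y)<4;print(np.sort(Z[c&(X<.2)]))
for a,b in((100,118),(144,162)):
    s=(X>.3)&(Z>a)&(Z<b)&(abs(Y)<9);print("ledge z",np.percentile(Z[s],[5,50,95]),"Y",Y[s].min(),Y[s].max(),"X",X[s].max())
for a,b in((116,128),(158,170)):
    s=(X<.2)&(Z>a)&(Z<b);y=Y[s];print("gap Y",y[y<0].max(),y[y>0].min())
```

```text
[ 86.3  87.   88.8  89.5  90.5  92.3  94.4  95.5  97.9  98.  100.2 101.3
 102.9 104.2 106.  106.3 107.7 108.6 109.2 109.4 109.4 134.2 134.5 135.
 136.4 138.7 139.2 139.6 140.8 143.  143.9 144.3 145.4 146.2 146.8 147.6
 148.7 150.  151.  152.2 152.3 152.9 152.9 153.  153.3 154.1 177.9 179.6
 179.7 180.2 180.3 181.4 181.7 182.8 183.7 184.5 185.1 185.5 186.7 186.7
 187.3 187.3]
ledge z [107.9 109.3 111.3] Y -2.7908225666974302 5.998993778146533 X 2.2291911060419167
ledge z [152.1 153.  158.3] Y -2.803737282882853 6.30716740034066 X 2.5098196037325327
gap Y -6.1386300731369206 5.862759254635983
gap Y -5.623390607583998 5.575528063580921
```

```bash
python3 -m inch '-1 0 0 0 0 0 .0607;-1 0 0 0 0 0 .0607;-1 .0337 .0167 0 0 0 0;-1 .0337 .0167 0 0 0 0;-1 .0337 .0167 0 0 0 0;-1 .0337 .0167 0 0 0 0;-1 0 0 0 0 0 0;-1 0 0 .036 0 0 0;-1 0 0 .036 0 0 0;-1 0 0 .036 0 0 0;-1 0 0 .036 0 0 0;-1 0 0 .036 0 0 0;-1 0 0 .001 0 0 0;-1 0 0 0 0 0 0;-1 0 0 0 0 0 0;-1 0 0 0 0 0 0;-1 0 0 0 0 0 0'
```

```text
clock: 6.53
tool_pos: [0.5302, 0.2101, 0.1315]
eef_rot: [0.025, 1.0, 0.001, 0.002]
contact_force: [-0.4, -0.1, -2.7]
opening: 0.244
finger_force: 40.0
```

Run:
```python
from h import *
from plant import *
np.set_printoptions(precision=4,suppress=True)
s=get_state();print(s["tool_pos"],s["eef_rot"],s["contact_force"],s["moment"])
p,d=snapshot("side");c=camera_model("side");W=cloud(d,c["intrinsics"],c["dist"],c["view"])
C=cv2.resize(p[130:280,200:400],None,fx=4,fy=4,interpolation=2);cv2.imwrite("pics/s3.png",C[:,:,::-1])
```

```text
[0.5302 0.2101 0.1315] [0.0253 0.9997 0.001  0.002 ] [-0.3899 -0.1012 -2.6505] [0.0319 0.0575 0.0122]
```

View pics/s3.png

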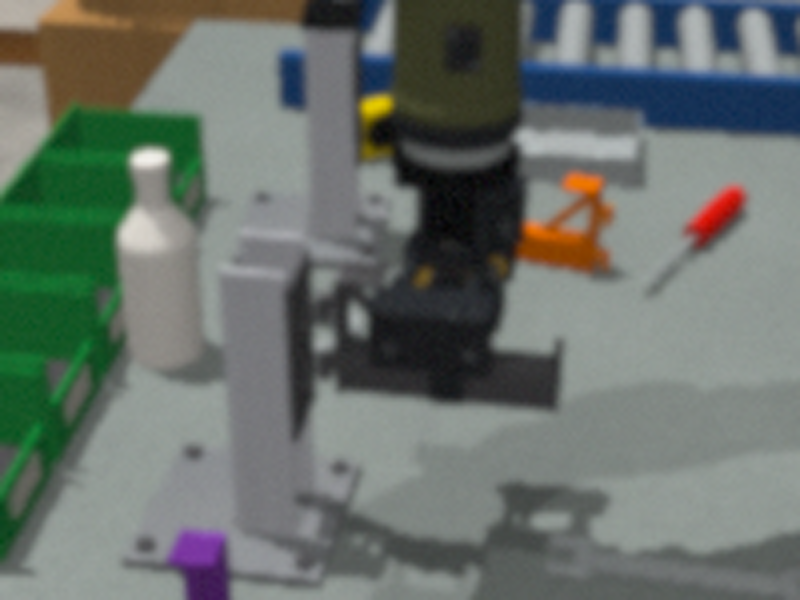

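The held bracket's tabs sit just in front of the strip, seen at (325,335) in the crop. I'll correct the height and then approach gently.

```bash
python3 -m inch '-1 0 0 .005 0 0 0;-1 0 0 0 0 0 0;-1 -.005 0 0 0 0 0;-1 0 0 0 0 0 0;-1 0 0 0 0 0 0'
```

```text
clock: 7.0
tool_pos: [0.5343, 0.2092, 0.124]
eef_rot: [0.025, 1.0, 0.0, 0.0]
contact_force: [0.5, 0.1, -2.9]
opening: 0.246
finger_force: 40.0
```

```bash
python3 -m inch '-1 0 .0007 -.0023 0 0 0;-1 0 0 0 0 0 0;-1 -.002 0 0 0 0 0;-1 -.002 0 0 0 0 0;-1 0 0 0 0 0 0;-1 0 0 0 0 0 0'; python3 -m inch '-1 -.002 0 0 0 0 0;-1 -.002 0 0 0 0 0;-1 0 0 0 0 0 0'
```

```text
clock: 7.5
tool_pos: [0.538, 0.2097, 0.1263]
eef_rot: [0.025, 1.0, 0.0, 0.0]
contact_force: [-0.3, 0.1, -2.3]
opening: 0.246
finger_force: 40.0
clock: 7.75
tool_pos: [0.5424, 0.2095, 0.1263]
eef_rot: [0.025, 1.0, 0.0, 0.0]
contact_force: [-0.4, -0.7, -3.2]
opening: 0.244
finger_force: 40.0
```

```bash
python3 -m inch '-1 -.002 0 0 0 0 0;-1 -.001 0 0 0 0 0;-1 0 0 0 0 0 0'; python3 -m inch '-1 -.002 0 0 0 0 0;-1 -.001 0 0 0 0 0;-1 0 0 0 0 0 0'
```

```text
clock: 8.0
tool_pos: [0.5452, 0.2094, 0.1263]
eef_rot: [0.025, 1.0, 0.0, 0.0]
contact_force: [-0.1, 0.3, -2.9]
opening: 0.246
finger_force: 40.0
clock: 8.25
tool_pos: [0.5482, 0.2092, 0.1263]
eef_rot: [0.025, 1.0, 0.0, 0.0]
contact_force: [-0.0, -0.1, -2.5]
opening: 0.244
finger_force: 40.0
```

The tabs are entering freely with no contact. I'll continue until the plate is flush.

```bash
python3 -m inch '-1 -.002 0 0 0 0 0;-1 -.001 0 0 0 0 0;-1 0 0 0 0 0 0'; python3 -m inch '-1 -.001 0 0 0 0 0;-1 0 0 0 0 0 0';python3 -m inch '-1 -.001 0 0 0 0 0;-1 0 0 0 0 0 0'
```

```text
clock: 8.5
tool_pos: [0.5512, 0.2091, 0.1263]
eef_rot: [0.025, 1.0, 0.0, 0.0]
contact_force: [-0.2, -0.3, -2.3]
opening: 0.245
finger_force: 40.0
clock: 8.67
tool_pos: [0.552, 0.209, 0.1263]
eef_rot: [0.025, 1.0, 0.0, 0.0]
contact_force: [0.4, -1.2, -2.4]
opening: 0.243
finger_force: 40.0
clock: 8.83
tool_pos: [0.5526, 0.209, 0.1262]
eef_rot: [0.025, 1.0, -0.0, -0.0]
contact_force: [-0.2, -0.0, -2.6]
opening: 0.247
finger_force: 40.0
```

```bash
python3 -m inch '-1 -.001 0 0 0 0 0;-1 0 0 0 0 0 0;-1 0 0 0 0 0 0';python3 -m inch '-1 -.0007 0 0 0 0 0;-1 0 0 0 0 0 0;-1 0 0 0 0 0 0'
```

```text
clock: 9.08
tool_pos: [0.5527, 0.2089, 0.1261]
eef_rot: [0.025, 1.0, -0.0, -0.001]
contact_force: [-4.3, 0.2, -2.1]
opening: 0.243
finger_force: 40.0
clock: 9.33
tool_pos: [0.5527, 0.2089, 0.126]
eef_rot: [0.025, 1.0, -0.0, -0.002]
contact_force: [-6.6, 0.1, -0.9]
opening: 0.245
finger_force: 40.0
```

```bash
python3 -m inch '-1 .0012 0 .002 0 0 0;-1 0 0 0 0 0 0;-1 0 0 0 0 0 0';python3 -m inch '-1 0 0 .0015 0 0 0;-1 0 0 .0015 0 0 0;-1 0 0 0 0 0 0';python3 -m inch '-1 0 0 .001 0 0 0;-1 0 0 0 0 0 0'
```

```text
clock: 9.58
tool_pos: [0.5527, 0.2091, 0.1241]
eef_rot: [0.025, 1.0, -0.0, -0.001]
contact_force: [-5.0, 0.5, -2.3]
opening: 0.244
finger_force: 40.0
clock: 9.83
tool_pos: [0.5527, 0.2091, 0.1211]
eef_rot: [0.025, 1.0, -0.0, -0.001]
contact_force: [-5.2, 0.2, -1.3]
opening: 0.245
finger_force: 40.0
clock: 10.0
tool_pos: [0.5527, 0.2091, 0.1201]
eef_rot: [0.025, 1.0, -0.0, -0.001]
contact_force: [-5.4, -0.7, -1.5]
opening: 0.248
finger_force: 40.0
```

```bash
python3 -m inch '-1 .0005 0 .001 0 0 0;-1 0 0 0 0 0 0';python3 -m inch '-1 0 0 .001 0 0 0;-1 0 0 0 0 0 0;-1 0 0 0 0 0 0'
```

```text
clock: 10.17
tool_pos: [0.5526, 0.2091, 0.1194]
eef_rot: [0.025, 1.0, 0.0, -0.0]
contact_force: [-5.0, -0.7, 1.5]
opening: 0.244
finger_force: 40.0
clock: 10.42
tool_pos: [0.5526, 0.2091, 0.1187]
eef_rot: [0.025, 1.0, 0.0, -0.0]
contact_force: [-6.9, -0.1, 1.7]
opening: 0.242
finger_force: 40.0
```

Keeper contact is felt at a bracket height of about 103.5 mm, so true home is about 97.5 mm. The hooks are well engaged, so I relax the grip, let go, rise and shut the fingers for pressing on the flange.

```bash
python3 -m inch '-1 .001 0 -.001 0 0 0;-1 0 0 0 0 0 0;.1 0 0 0 0 0 0;.1 0 0 0 0 0 0;.1 0 0 0 0 0 0;.1 0 0 0 0 0 0;.1 0 0 0 0 0 0;.1 0 0 0 0 0 0'
```

```text
clock: 11.08
tool_pos: [0.5521, 0.2091, 0.1194]
eef_rot: [0.025, 1.0, 0.0, 0.0]
contact_force: [-0.1, 0.3, -0.6]
opening: 0.55
finger_force: 0.0
```

```bash
python3 -m inch '.1 0 0 -.01 0 0 0;.1 0 0 -.03 0 0 0;.1 0 0 -.036 0 0 0;.1 0 0 -.036 0 0 0;-1 0 0 -.005 0 0 0;-1 0 0 0 0 0 0;-1 0 0 0 0 0 0;-1 0 0 0 0 0 0;-1 0 0 0 0 0 0;-1 0 0 0 0 0 0;-1 0 0 0 0 0 0;-1 0 0 0 0 0 0;-1 0 0 0 0 0 0'
python3 - <<'E'
from h import *
np.set_printoptions(precision=4,suppress=True)
s,c,p,W=wrist("w4");print(s["tool_pos"],s["eef_rot"],s["contact_force"],s["moment"])
from plant import *
p2,d=snapshot("side")
C=np.zeros((600,640,3),np.uint8);C[:300]=p[:300];C[300:,:400]=cv2.resize(p2[130:280,200:400],None,fx=2,fy=2,interpolation=2);cv2.imwrite("pics/s4.png",C[:,:,::-1])
E
```

```text
clock: 12.17
tool_pos: [0.5517, 0.209, 0.2359]
eef_rot: [0.025, 1.0, -0.0, -0.0]
contact_force: [0.7, -0.1, 0.0]
opening: 0.003
finger_force: 0.0
[0.5517 0.209  0.2359] [ 0.025   0.9997 -0.0001 -0.0003] [ 0.7259 -0.0817  0.0078] [-0.022   0.0399  0.078 ]
```

View pics/s4.png

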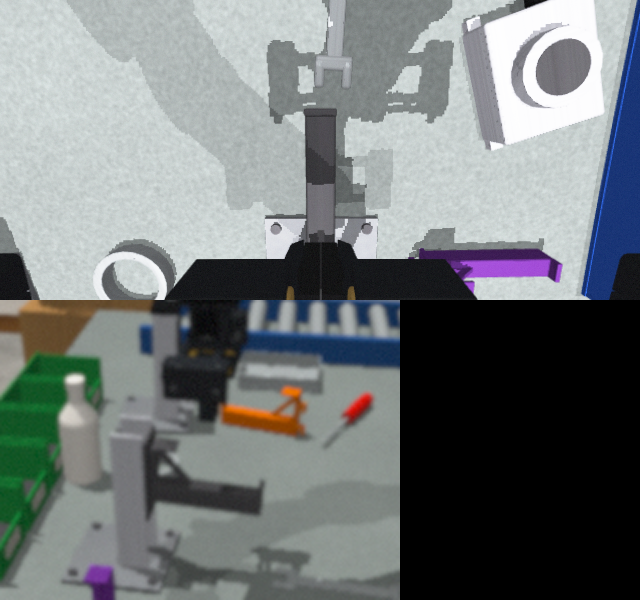

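The bracket hangs by its hooks on the keeper with the gripper free. I move the shut fingers over the flange and lower them.

```bash
python3 -m inch '-1 -.0275 0 0 0 0 0;-1 -.0275 0 0 0 0 0;-1 0 0 0 0 0 0;-1 0 0 .015 0 0 0;-1 0 0 .015 0 0 0;-1 0 0 .003 0 0 0;-1 0 0 0 0 0 0;-1 0 0 0 0 0 0' 30; python3 -m inch '-1 0 0 .002 0 0 0;-1 0 0 .002 0 0 0;-1 0 0 .001 0 0 0;-1 0 0 0 0 0 0'
```

```text
clock: 12.93
tool_pos: [0.6067, 0.2065, 0.2037]
eef_rot: [0.025, 1.0, 0.0, 0.0]
contact_force: [-0.8, -0.6, 0.6]
opening: 0.005
finger_force: 0.0
clock: 13.27
tool_pos: [0.6067, 0.2063, 0.1984]
eef_rot: [0.025, 1.0, 0.0, 0.0]
contact_force: [-0.7, 0.3, -0.9]
opening: 0.003
finger_force: 0.0
```

```bash
python3 -m inch '-1 0 0 .001 0 0 0;-1 0 0 .001 0 0 0;-1 0 0 0 0 0 0'; python3 -m inch '-1 0 0 .001 0 0 0;-1 0 0 0 0 0 0';python3 -m inch '-1 0 0 .001 0 0 0;-1 0 0 0 0 0 0'
```

```text
clock: 13.52
tool_pos: [0.6069, 0.2064, 0.1966]
eef_rot: [0.025, 1.0, 0.0, 0.0]
contact_force: [-0.1, -0.1, 2.0]
opening: 0.002
finger_force: 0.7
clock: 13.68
tool_pos: [0.6069, 0.2067, 0.1963]
eef_rot: [0.025, 1.0, 0.0, 0.0]
contact_force: [-2.1, -1.0, 5.8]
opening: 0.006
finger_force: 3.1
clock: 13.85
tool_pos: [0.607, 0.207, 0.1957]
eef_rot: [0.025, 1.0, 0.001, 0.001]
contact_force: [-1.9, 0.1, 7.5]
opening: 0.003
finger_force: 4.1
```

```bash
python3 -m inch '-1 0 0 .001 0 0 0;-1 0 0 0 0 0 0'; python3 -m inch '-1 0 0 .001 0 0 0;-1 0 0 0 0 0 0';python3 -m inch '-1 0 0 .001 0 0 0;-1 0 0 0 0 0 0'
```

```text
clock: 14.02
tool_pos: [0.6071, 0.2072, 0.195]
eef_rot: [0.025, 1.0, 0.001, 0.001]
contact_force: [-2.1, 0.1, 9.6]
opening: 0.007
finger_force: 4.5
clock: 14.18
tool_pos: [0.6072, 0.2073, 0.194]
eef_rot: [0.025, 1.0, 0.001, 0.001]
contact_force: [-2.0, 0.3, 9.1]
opening: 0.004
finger_force: 4.7
clock: 14.35
tool_pos: [0.6072, 0.2073, 0.1931]
eef_rot: [0.025, 1.0, 0.001, 0.001]
contact_force: [-1.4, 0.6, 9.9]
opening: 0.007
finger_force: 4.8
```

The keeper is sliding at about 9 N as expected, so I continue.

```bash
python3 -m inch '-1 0 0 .001 0 0 0;-1 0 0 0 0 0 0'; python3 -m inch '-1 0 0 .001 0 0 0;-1 0 0 0 0 0 0';python3 -m inch '-1 0 0 .0007 0 0 0;-1 0 0 0 0 0 0'
```

```text
clock: 14.52
tool_pos: [0.6073, 0.2073, 0.1922]
eef_rot: [0.025, 1.0, 0.001, 0.001]
contact_force: [-2.0, -0.7, 9.4]
opening: 0.007
finger_force: 4.9
clock: 14.68
tool_pos: [0.6074, 0.2073, 0.1912]
eef_rot: [0.025, 1.0, 0.001, 0.001]
contact_force: [-2.2, -0.0, 9.3]
opening: 0.005
finger_force: 4.9
clock: 14.85
tool_pos: [0.6074, 0.2073, 0.1905]
eef_rot: [0.025, 1.0, 0.001, 0.001]
contact_force: [-2.0, -1.0, 10.5]
opening: 0.004
finger_force: 5.0
```

```bash
python3 -m inch '-1 0 0 .0007 0 0 0;-1 0 0 0 0 0 0'; python3 -m inch '-1 0 0 .0007 0 0 0;-1 0 0 0 0 0 0';python3 -m inch '-1 0 0 .0005 0 0 0;-1 0 0 0 0 0 0'
```

```text
clock: 15.02
tool_pos: [0.6075, 0.2073, 0.1899]
eef_rot: [0.025, 1.0, 0.001, 0.001]
contact_force: [-2.2, -0.1, 10.3]
opening: 0.003
finger_force: 5.2
clock: 15.18
tool_pos: [0.6075, 0.2073, 0.1898]
eef_rot: [0.025, 1.0, 0.001, 0.001]
contact_force: [-3.2, -0.8, 14.1]
opening: 0.005
finger_force: 7.0
clock: 15.35
tool_pos: [0.6075, 0.2074, 0.1897]
eef_rot: [0.025, 1.0, 0.001, 0.002]
contact_force: [-4.4, -0.8, 16.5]
opening: 0.005
finger_force: 8.3
```

The force now rises with no further motion, after about 6.5 mm of travel, so it is at the hard stop. One last small push, then I retreat upwards and look.

```bash
python3 -m inch '-1 0 0 .0004 0 0 0;-1 0 0 0 0 0 0'; python3 -m inch '-1 0 0 -.003 0 0 0;-1 0 0 -.005 0 0 0;-1 0 0 -.02 0 0 0;-1 0 0 -.036 0 0 0;-1 0 0 -.036 0 0 0;-1 .03 0 0 0 0 0;-1 .036 0 0 0 0 0;-1 .036 0 0 0 0 0;-1 0 0 0 0 0 0;-1 0 0 0 0 0 0'
python3 - <<'E'
from h import *
from plant import *
np.set_printoptions(precision=4,suppress=True)
s,c,p,W=wrist("w5");print(s["tool_pos"],s["contact_force"])
p2,d=snapshot("side");c=camera_model("side");S=cloud(d,c["intrinsics"],c["dist"],c["view"])
C=np.zeros((600,800,3),np.uint8);C[:]=cv2.resize(p2[130:280,200:400],None,fx=4,fy=4,interpolation=2);cv2.imwrite("pics/s5.png",C[:,:,::-1])
with np.errstate(all="ignore"):
  for n,A in(("w",W),("s",S)):
    m=(A[...,0]>.47)&(A[...,0]<.621)&(abs(A[...,1]-.21)<.018)&(A[...,2]>.06)&(A[...,2]<.2)
    q=A[m]; t=q[(q[:,2]>.17)&(q[:,2]<.19)];print(n,len(q),"flange z",len(t),np.median(t[:,2]) if len(t) else "",t[:,0].min() if len(t) else "",t[:,0].max() if len(t) else "")
    b=q[(q[:,0]<.555)&(q[:,0]>.49)&(q[:,2]<.15)]
    for x in(.50,.51,.52,.53,.54,.55):
        w=b[abs(b[:,0]-x)<.005]
        if len(w):print(x,np.percentile(w[:,2],90).round(4),end=" ")
    print()
E
```

```text
clock: 15.52
tool_pos: [0.6075, 0.2074, 0.1897]
eef_rot: [0.025, 1.0, 0.001, 0.002]
contact_force: [-5.0, -1.0, 18.4]
opening: 0.004
finger_force: 9.7
clock: 16.35
tool_pos: [0.5029, 0.2114, 0.2864]
eef_rot: [0.024, 1.0, -0.001, -0.001]
contact_force: [2.1, 0.7, 1.3]
opening: 0.009
finger_force: 0.0
[0.5029 0.2114 0.2864] [2.134  0.6584 1.3209]
w 1895 flange z 0   
0.5 0.1226 0.51 0.1231 0.52 0.1236 0.53 0.1239 0.54 0.1244 0.55 0.1248 
s 963 flange z 86 0.1781688681338969 0.5913953873096564 0.6209204094765717
0.5 0.1225 0.51 0.1227 0.52 0.1232 0.53 0.1234 0.54 0.1242 0.55 0.1245
```

View pics/s5.png

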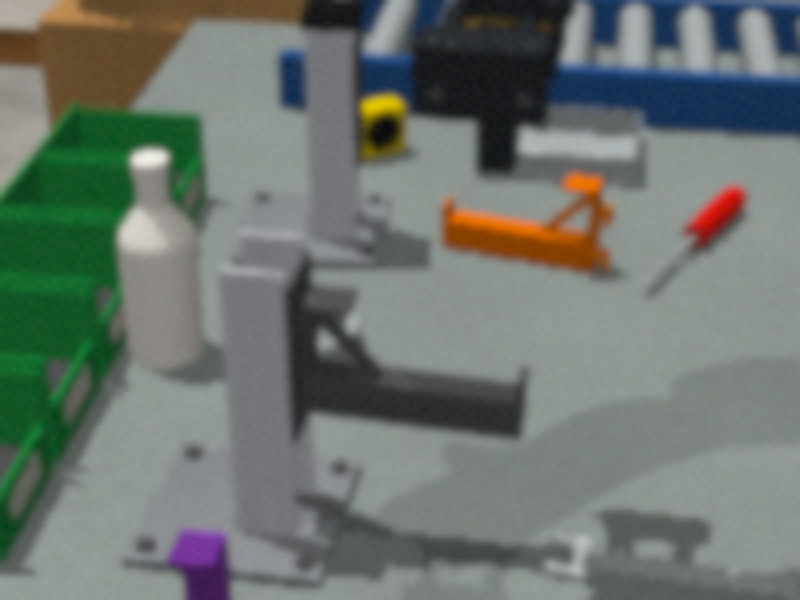

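The bracket sits home on the upright: flange at about z 178 mm and beam bottom at about 98 mm at the face. It droops slightly from hook play, the gripper is clear, and the bystanders are where they were. I'm handing it in.

```bash
python3 -c "
from plant import r
print(r.finish_job())"
```

```text
the job is handed in; nothing more can be done
None
```

The bracket hangs fully home on the uncapped upright, pushed past the keeper with 18.4 N at most; it droops about 2.5° from hook play. The gripper is clear, and the job was handed in at about 16.5 s with no verdict returned.

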